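# Open the pots of the finishing shaker

## Task

The shot-finishing run on the pot shaker is over: first, with every pot still stoppered, turn the run timer back to its zero stop. Then rock each tight rubber stopper side to side while easing it straight out, so that the heavy pots stay down in their nests, and seat every stopper nose down, flat and square, in a pocket of the wooden stopper stand. Leave the pliers and the tin as they lie.

Things in the scene. Friction and masses are not known exactly. Their poses are not given: they have to be found in the camera images.
- stopper_1_grip (a point): centre (half-way up) of the grip block of the black rubber stopper that starts in pot 1, the front left one of the four; absent if that pot is open. Ribbed block 28 mm (its x) x 42 mm (its y) x 26 mm tall, on a square flange 60 x 60 x 6 mm whose underside lies 19 mm below this point; under that a square nose 36 x 36 mm, 26 mm deep (last 4 mm stepped in to 30 mm). 110 g. z up
- stopper_2_grip (a point): centre (half-way up) of the grip block of the black rubber stopper that starts in pot 2, the front right one of the four; absent if that pot is open. Same form and size as stopper 1
- stopper_3_grip (a point): centre (half-way up) of the grip block of the black rubber stopper that starts in pot 3, the back left one of the four; absent if that pot is open. Same form and size as stopper 1
- stopper_4_grip (a point): centre (half-way up) of the grip block of the black rubber stopper that starts in pot 4, the back right one of the four; absent if that pot is open. Same form and size as stopper 1
- stopper_1_seat (a point): centre of the flat underside of stopper 1's flange, 19 mm below its grip centre; axes as the stopper's. All stoppers: a sprung rubber gland in the pot grips the nose's two x faces, about 17 N a side, 8 to 24 mm below the rim. Pulled straight up it takes 30 to 45 N, more than the pot's weight
- stopper_2_seat (a point): centre of the flat underside of stopper 2's flange, 19 mm below its grip centre; axes as the stopper's. All stoppers: to free one, swing its block to +x and -x (turn about its y axis), about 10 to 15 degrees each way at 20 to 40 degrees/s, raising it some 3 mm a swing: it then needs only a few N
- stopper_3_seat (a point): centre of the flat underside of stopper 3's flange, 19 mm below its grip centre; axes as the stopper's. All stoppers: one leaves the gland's grip after rising about 18 mm and is clear of the mouth after 26 mm
- stopper_4_seat (a point): centre of the flat underside of stopper 4's flange, 19 mm below its grip centre; axes as the stopper's. All stoppers: in the mouth the nose has 5 mm of play each way in x (against the springs) and 3 mm in y
- pot_1_mouth (a point): centre of the top of the rim of pot 1 (front left), a white square plastic pot, 74 mm wide and 70 mm tall, in a nest of the shaker; its rim is 96 mm above the bench and carries the stopper's flange; mouth 46 mm (x) x 42 mm (y); axes as the stopper's. Pots stand 80 mm apart
- pot_2_mouth (a point): centre of the top of the rim of pot 2 (front right); as pot 1
- pot_3_mouth (a point): centre of the top of the rim of pot 3 (back left); as pot 1
- pot_4_mouth (a point): centre of the top of the rim of pot 4 (back right); as pot 1
- pot_1 (a joint): how far pot 1 has been lifted out of its nest, m; 0 = fully down. A pot full of steel shot weighs 1.2 kg and fits snugly: it takes about 22 N to lift it, and once lifted it stays up until it is pushed down; it cannot tilt or turn
- pot_2 (a joint): how far pot 2 has been lifted out of its nest, m; 0 = fully down. As pot 1
- pot_3 (a joint): how far pot 3 has been lifted out of its nest, m; 0 = fully down. As pot 1
- pot_4 (a joint): how far pot 4 has been lifted out of its nest, m; 0 = fully down. As pot 1
- pocket_1 (a point): centre of the floor of pocket 1 of the wooden stopper stand, where a stopper's flange comes to rest; x, y along its sides, z up. Stand: loose hardwood block 182 x 182 x 38 mm, 1 kg, to the right of the vice, pockets 86 mm apart. A pocket is a square recess 65 x 65 mm, 6 mm deep, with a hole 42 x 42 mm, 29 mm deep, for the nose. A stopper fits at any quarter turn
- pocket_2 (a point): centre of the floor of pocket 2 of the wooden stopper stand, where a stopper's flange comes to rest; x, y along its sides, z up. As pocket 1
- pocket_3 (a point): centre of the floor of pocket 3 of the wooden stopper stand, where a stopper's flange comes to rest; x, y along its sides, z up. As pocket 1
- pocket_4 (a point): centre of the floor of pocket 4 of the wooden stopper stand, where a stopper's flange comes to rest; x, y along its sides, z up. As pocket 1
- timer (a joint): angle of the shaker's run timer, rad, 0 at its zero stop and up to 2.6; grows clockwise seen from above, so it is turned back anticlockwise; it stays where it is left (friction 0.06 N m)
- timer_grip (a point): on the axis of the timer knob, 7 mm below the top of its bar, about 128 mm above the bench on the control head at the right end of the shaker. The black bar is 44 mm long (along this point's x axis), 14 mm thick (y axis), 32 mm tall, and stands on a flat black disc of 46 mm; this frame turns with the knob; z up
- pliers_green_mid (a point): green-handled pliers lying behind the shaker, 139 mm long: leave alone
- solder_tin_mid (a point): flat round tin, 64 mm wide and 23 mm tall, behind the stand: leave alone

How it is judged:
On the way:
1. the run timer is turned back to its zero stop while every stopper is still in its pot (value of joint timer below 0.06 rad and distance between stopper_1_seat and pot_1_mouth below 0.012 m and distance between stopper_2_seat and pot_2_mouth below 0.012 m and distance between stopper_3_seat and pot_3_mouth below 0.012 m and distance between stopper_4_seat and pot_4_mouth below 0.012 m), for 0.2 s.
At the end, for the whole second after the job is handed in: every stopper present rests nose down in a pocket of the stand, the underside of its flange within 5 mm of the centre of the pocket's floor and within 3.4 degrees of level, at rest; all pots are down in their nests (within 4 mm); the timer stands within 0.06 rad of its zero stop (value of joint timer below 0.06 rad and value of joint each of pot_1, pot_2, pot_3, pot_4 below 0.004 m and (distance between stopper_1_seat and pocket_1 below 0.005 m or distance between stopper_1_seat and pocket_2 below 0.005 m or distance between stopper_1_seat and pocket_3 below 0.005 m or distance between stopper_1_seat and pocket_4 below 0.005 m) and angle between each of stopper_1_seat, stopper_2_seat, stopper_3_seat, stopper_4_seat's own z axis and vertical below 0.06 rad and linear speed of each of stopper_1, stopper_2, stopper_3, stopper_4 below 0.02 m/s and (distance between stopper_2_seat and pocket_1 below 0.005 m or distance between stopper_2_seat and pocket_2 below 0.005 m or distance between stopper_2_seat and pocket_3 below 0.005 m or distance between stopper_2_seat and pocket_4 below 0.005 m) and (distance between stopper_3_seat and pocket_1 below 0.005 m or distance between stopper_3_seat and pocket_2 below 0.005 m or distance between stopper_3_seat and pocket_3 below 0.005 m or distance between stopper_3_seat and pocket_4 below 0.005 m) and (distance between stopper_4_seat and pocket_1 below 0.005 m or distance between stopper_4_seat and pocket_2 below 0.005 m or distance between stopper_4_seat and pocket_3 below 0.005 m or distance between stopper_4_seat and pocket_4 below 0.005 m)); the robot touches nothing.
It fails at once if a pot is dragged more than 10 mm up out of its nest (value of joint any of pot_1, pot_2, pot_3, pot_4 above 0.01 m).
It fails at once if the pliers or the tin are shifted more than 30 mm (distance of any of pliers_green_mid, solder_tin_mid from where it was at the start of the episode above 0.03 m).
Of stopper_1, stopper_2, stopper_3, stopper_4 only 3 to 4 are there at a start; the rules pass over those that are not, and their reading is None.
At some moment in a run one of stand may be knocked a few centimetres aside while the robot is not near it.
It also fails if it takes over 208 s, if anything falls off the work surface, if the arm or the gripper's body presses on something with over 40 N, if the wrist force passes 120 N, or if a joint passes its speed limit or range.

## Robot

A 6-joint arm with a two-finger parallel gripper is mounted at the origin on a cart in front of the work surface, level with it; the furniture and walls round the work are solid. World frame = base frame: x ahead of the robot, y to its left, z up, the work surface at z = 0. Lengths are in m, angles in rad, forces in N, time in s.
With the tool pointing down it reaches from about 0.35 to 1 m from the base axis. Payload 7.1 kg.
Tool frame: the origin (TCP) lies between the finger pads; the fingertips stand 22 mm ahead of it and the grasp point (between the pads) lies 3 mm ahead of it; z points along the fingers, y is the line along which they close (so a half turn about z gives the same grasp; the last joint's range is limited). The gripper opens to 85 mm and grips with 20 to 120 N. Pads are 22 mm wide; open, the fingers measure 114 mm over their backs; the gripper's body (76 mm by 85 mm) begins 54 mm behind the grasp point. The pads swing forward as they close: fully open they stand 13 mm farther back than shut.
Start: joints at [-1.131, 0.423, 1.63, -0, 1.089, -0.019], TCP at [0.277, -0.56, 0.253] pointing down, gripper open.
Joint ranges: [-3, 3], [-0.9, 2.11], [0.09, 2.58], [-1.31, 4.45], [0.11, 2.69], [-2.54, 2.54]. Speed limits (rad/s): [2.39, 2.39, 3.01, 3.14, 3.14, 3.14].

## Interface

Orientations are given as a rotation vector (axis times angle).
In Python, from rig import manip gives the robot as it stands. The module is installed in compiled form; this text tells all that it offers. Calls block until the motion is done:
- manip.move_to(position, orientation): joint-space move of the TCP to a pose.
- manip.servo_line(position, orientation=None, rate=0.15): straight line of the TCP; orientation=None keeps the orientation; rate is the mean speed in m/s.
- manip.set_joints(angles): joint-space move.
- manip.command_gripper(opening, f_grip=None): finger opening in m; f_grip is the grip in N (None keeps the last); returns when the fingers have stopped.
- manip.hold(seconds).
- manip.solve_ik(position, orientation): joint angles nearest the present ones, or None.
- manip.camera(name): name is "scene" or "side" or "wrist"; returns a dict with "image" (384x512x3 uint8, red, green, blue), "fx", "fy", "cx", "cy" (pixels), "cam_to_world" (4x4, takes a point from camera to world coordinates); the wrist camera has in their place "mount" (4x4, takes a point from camera to tool coordinates, whose origin is the TCP and whose axes are the flange's). Camera axes: x right, y down, z forward; pixel columns grow to the right and rows downward; lengths in m; the calibration is good to about 2 mm. A picture is of the moment at which its call begins: read the wrist's pose just before it. There is no depth.
A pose or a line that the arm cannot do raises manip.IKError and nothing moves.
- manip.sign_off(): hands the job in; it is judged then, once.
Readings, each from a call of its own:
- manip.get_time(): time.
- manip.get_joint_positions(): joint angles.
- manip.get_joint_vel(): joint speeds.
- manip.get_tau(): joint torques, N m.
- manip.get_position(): TCP position.
- manip.get_ee_rot(): TCP orientation.
- manip.get_contact_force(): force on the tool from outside, world axes, zero at the start.
- manip.get_torque(): the same for the moment, N m.
- manip.get_width(): finger opening in m.
- manip.get_grip_force(): force on a finger pad.
Only numpy, scipy, OpenCV 4.12 (cv2) and the standard library are available. Lean on these libraries where they do the work, as an engineer would, in place of code of your own. Each camera call takes 0.05 s, during which the arm holds its last target. There are 200 camera calls.

## Working session

There is one attempt and no reset: what is moved stays moved. The work goes in short steps, each a Python script; the robot and the scene stay as the last script left them, time stands still between calls to the robot, and variables do not carry over. Pictures are saved under pics/ and viewed, at most 14 in all, crops included, and the job is handed in when it is done.

```bash
mkdir -p pics; ls; python3 - <<'E'
from rig import manip
import cv2,numpy as np
for n in ("scene","side"):
    c=manip.camera(n); cv2.imwrite(f"pics/{n}0.png",c["image"][:,:,::-1])
    print(n,c["fx"],c["fy"],c["cx"],c["cy"],np.round(c["cam_to_world"],3).tolist())
c=manip.camera("wrist"); cv2.imwrite("pics/wrist0.png",c["image"][:,:,::-1]); print(c["fx"],np.round(c["mount"],4).tolist())
print(manip.get_position(),manip.get_ee_rot(),manip.get_time(),manip.get_width())
E
```

```text
pics
scene 391.78484726202805 391.78484726202805 253.3470756515048 195.36152351387065 [[-0.905, -0.162, 0.392, 0.123], [-0.424, 0.34, -0.839, 0.785], [0.003, -0.927, -0.376, 0.527], [0.0, 0.0, 0.0, 1.0]]
side 353.94751908915714 353.94751908915714 253.63978742360584 189.80684129700313 [[-0.999, 0.028, -0.046, 0.604], [0.054, 0.435, -0.899, 0.652], [-0.005, -0.9, -0.436, 0.473], [0.0, 0.0, 0.0, 1.0]]
324.4992520410172 [[-0.0, -0.9614, -0.275, 0.07], [1.0, 0.0, -0.0002, -0.0003], [0.0002, -0.275, 0.9614, -0.1203], [0.0, 0.0, 0.0, 1.0]]
[ 0.27665993 -0.55999667  0.25272761] [-3.05816719e+00 -7.14160276e-01  4.01587647e-04] 0.15 0.08542264141397637
```

View pics/scene0.png

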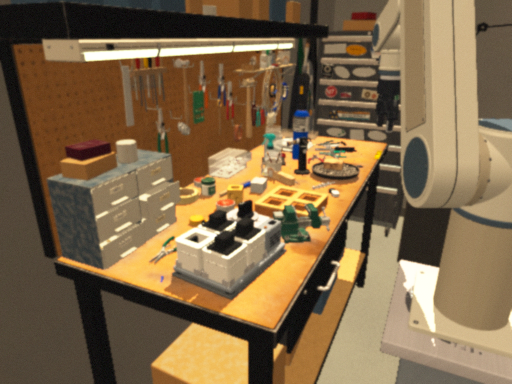

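View pics/side0.png

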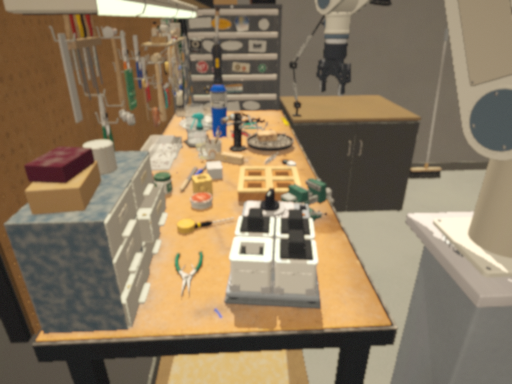

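The scene shows the shaker with pot 3 (back left; side px ~(252,252)) open, three stoppers present, the timer at side ~(270,200), and the stand at side ~(268,180). The green vice is at (310,190), the pliers at (188,270) and the tin at (202,200). Next I'll locate these roughly and take wrist views from above.

```bash
cat > h.py <<'E'
from rig import manip
import cv2,numpy as np
from scipy.spatial.transform import Rotation as R
def pose():
    T=np.eye(4);T[:3,:3]=R.from_rotvec(manip.get_ee_rot()).as_matrix();T[:3,3]=manip.get_position();return T
def shot(name,save=None):
    T=pose();c=manip.camera(name)
    M=T@c["mount"] if name=="wrist" else c["cam_to_world"]
    if save: cv2.imwrite(f"pics/{save}.png",c["image"][:,:,::-1]); np.savez(f"pics/{save}.npz",M=M,k=[c["fx"],c["fy"],c["cx"],c["cy"]])
    return c["image"],np.array(M),(c["fx"],c["fy"],c["cx"],c["cy"])
def ray(px,M,k,z):
    px=np.atleast_2d(np.asarray(px,float))
    d=np.c_[(px[:,0]-k[2])/k[0],(px[:,1]-k[3])/k[1],np.ones(len(px))]@M[:3,:3].T
    return M[:3,3]+d*((z-M[2,3])/d[:,2])[:,None]
def load(s):
    f=np.load(f"pics/{s}.npz");return cv2.imread(f"pics/{s}.png")[:,:,::-1],f["M"],f["k"]
def ori(yaw,tilt=0):
    # tool down; tool y axis (closing) at world direction yaw (angle from +x). tilt about world axis perpendicular handled elsewhere
    y=np.array([np.cos(yaw),np.sin(yaw),0]);z=np.array([0,0,-1.]);x=np.cross(y,z)
    return R.from_matrix(np.c_[x,y,z])
E
python3 - <<'E'
from h import *
_,M,k=shot("side")
for n,p,z in [("p3",(252,252),.096),("p1",(297,249),.128),("p2",(294,222),.128),("p4",(258,222),.128),("timer",(270,193),.135),("stand",(268,180),.038),("vice",(310,190),.08),("tin",(202,198),.02),("pl",(188,270),.01)]:
    print(n,ray(p,M,k,z).round(3))
print(manip.get_joint_positions())
q=ori(0).as_rotvec()
for x,y in [(.5,-.1),(.55,0),(.5,-.35)]: print(manip.solve_ik([x,y,.42],ori(0).as_rotvec()),manip.solve_ik([x,y,.42],ori(np.pi/2).as_rotvec()))
E
```

```text
p3 [[0.581 0.13  0.096]]
p1 [[0.508 0.17  0.128]]
p2 [[0.499 0.084 0.128]]
p4 [[0.567 0.08  0.128]]
timer [[ 0.534 -0.027  0.135]]
stand [[ 0.511 -0.309  0.038]]
vice [[ 0.419 -0.148  0.08 ]]
tin [[ 0.703 -0.239  0.02 ]]
pl [[0.709 0.065 0.01 ]]
[-1.13099526e+00  4.23576285e-01  1.63036015e+00  6.19109890e-07
  1.08860938e+00 -1.89737595e-02]
[-2.20735499e-01  9.00744882e-02  1.68491640e+00 -4.44089210e-16
  1.36660177e+00 -2.20735499e-01] [-0.2207355   0.09007449  1.6849164   0.          1.36660177 -1.79153183]
[-2.16380521e-02  1.58667427e-01  1.60590960e+00 -4.44089210e-16
  1.37701563e+00 -2.16380521e-02] [-2.16380521e-02  1.58667427e-01  1.60590960e+00 -4.44089210e-16
  1.37701563e+00 -1.59243438e+00]
[-6.30224920e-01  2.60613740e-01  1.47817360e+00 -4.44089210e-16
  1.40280531e+00 -6.30224920e-01] [-0.63022492  0.26061374  1.4781736   0.          1.40280531 -2.20102125]
```

```bash
python3 - <<'E'
from h import *
manip.move_to([.5,-.26,.42],ori(0).as_rotvec()); shot("wrist","w_stand")
manip.move_to([.53,.12,.42],ori(0).as_rotvec()); shot("wrist","w_pots")
print(manip.get_time())
E
```

```text
3.2333
```

View pics/w_stand.png

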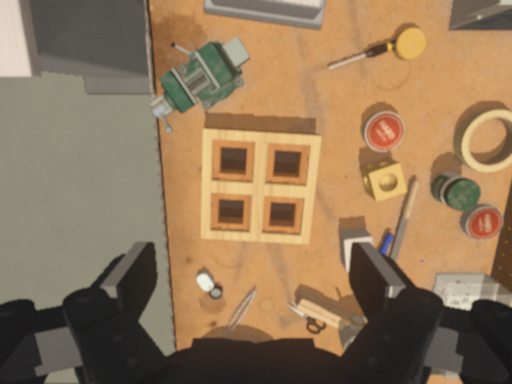

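View pics/w_pots.png

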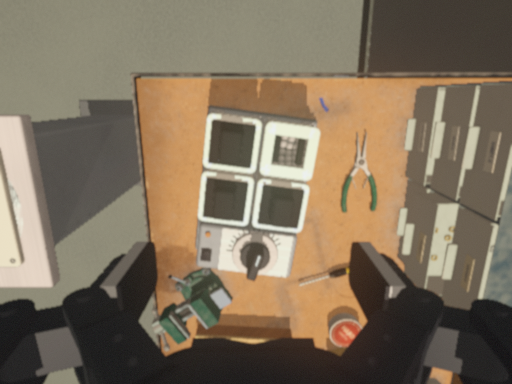

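The stand is at px (262,187) in w_stand with four pockets, clear of the vice (200,80) and the tin (383,130). In w_pots the rims are at (232,143), (290,150 — open, shot visible), (225,199) and (280,205), with the timer knob at (256,255). Next I'll fit them.

```bash
python3 - <<'E'
from h import *
img,M,k=load("w_pots")
hsv=cv2.cvtColor(img,cv2.COLOR_RGB2HSV)
m=((hsv[...,2]>165)&(hsv[...,1]<50)).astype(np.uint8)*255
m[:, :190]=0; m[:,330:]=0; m[:100]=0; m[285:]=0
cs,_=cv2.findContours(m,cv2.RETR_EXTERNAL,cv2.CHAIN_APPROX_NONE)
def fit(c,z):
    w=ray(c.reshape(-1,2),M,k,z)[:,:2]
    (cx,cy),(a,b),t=cv2.minAreaRect((w*1000).astype(np.float32)); return round(cx,1),round(cy,1),round(a,1),round(b,1),round(t,1)
for c in cs:
    if cv2.contourArea(c)>300: print("rim",cv2.boundingRect(c),fit(c,.096))
for (x,y) in [(232,143),(225,199),(280,205)]:
    pass
a=img[110:230,195:325]; a=np.clip(a.astype(float)*2.2,0,255).astype(np.uint8)
b=img[215:290,195:325]
cv2.imwrite("pics/c1.png",cv2.resize(np.vstack([a,b]),None,fx=3.0,fy=3.0,interpolation=cv2.INTER_CUBIC)[:,:,::-1])
img,M,k=load("w_stand")
hsv=cv2.cvtColor(img,cv2.COLOR_RGB2HSV)
print(hsv[140,215],hsv[160,217],hsv[160,232],hsv[187,190],hsv[187,262])
sub=hsv[120:250,195:325]
m=np.zeros(hsv.shape[:2],np.uint8); m[120:250,195:330]=(((hsv[...,2]>195)&(hsv[...,1]<125))[120:250,195:330]*255)
m=cv2.morphologyEx(m,cv2.MORPH_OPEN,np.ones((3,3),np.uint8))
cs,h=cv2.findContours(m,cv2.RETR_CCOMP,cv2.CHAIN_APPROX_NONE)
for c,hh in zip(cs,h[0]):
    if cv2.contourArea(c)>300: print("stand","hole" if hh[3]>=0 else "outer",cv2.boundingRect(c),fit(c,.038))
E
```

```text
rim (258, 234, 38, 43) (566.3, -41.9, 70.0, 50.3, 84.4)
rim (197, 226, 55, 47) (487.0, -31.2, 69.7, 75.6, 82.2)
rim (198, 171, 57, 55) (491.1, 47.7, 76.4, 75.5, 82.3)
rim (252, 121, 68, 113) (574.7, 77.7, 160.0, 75.9, 82.7)
rim (203, 113, 59, 62) (501.8, 126.5, 78.1, 75.2, 82.4)
[ 15 141 213] [ 14 149 214] [ 11 127  84] [ 15 137 207] [ 18 110 228]
stand outer (201, 129, 122, 121) (507.6, -341.9, 199.0, 185.4, 86.4)
stand hole (261, 195, 44, 42) (547.6, -379.2, 69.1, 69.2, 86.1)
stand hole (209, 192, 44, 42) (462.5, -373.8, 69.3, 68.9, 86.5)
stand hole (264, 142, 47, 45) (552.9, -293.5, 68.7, 68.8, 86.4)
stand hole (211, 138, 45, 46) (467.9, -287.9, 70.0, 68.5, 87.4)
```

View pics/c1.png

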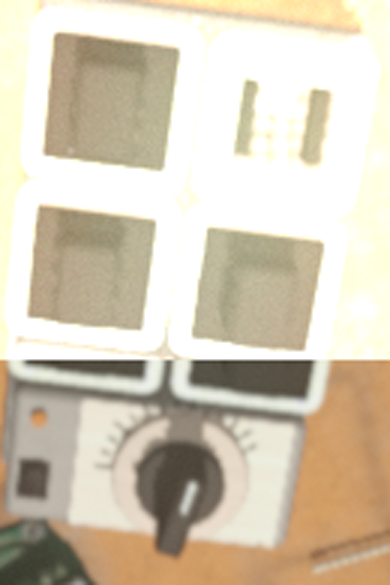

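Both fits work: pots are yawed about −7.7° and the stand about −3.6°, with a pitch near 80/85 mm. In the crop the flanges are dark squares, and the timer bar's white pointer is at about crop (188,495). I'll take a close view pair with the wrist turned 180° to cancel camera-mount bias.

```bash
python3 - <<'E'
from h import *
a=[]
for s,n in ((1,"wa"),(-1,"wb")):
    manip.move_to([.53,.05,.36],ori(s*np.pi/2).as_rotvec()); manip.hold(.2)
    img,M,k=shot("wrist",n)
    g=img.max(2)
    m=(g<70).astype(np.uint8)*255
    cs,_=cv2.findContours(m,cv2.RETR_LIST,cv2.CHAIN_APPROX_NONE)
    for c in cs:
        w=ray(c.reshape(-1,2),M,k,.102)[:,:2]*1000
        (cx,cy),(p,q),t=cv2.minAreaRect(w.astype(np.float32))
        if 50<p<75 and 50<q<75: print(n,"flange",np.round((cx,cy,p,q,t),1))
    px=(np.linalg.inv(M)@np.array([.527,-.035,.13,1]))[:3]; u=k[0]*px[0]/px[2]+k[2]; v=k[1]*px[1]/px[2]+k[3]; print(u,v)
    u,v=int(u),int(v); cr=img[max(v-60,0):v+60,max(u-60,0):u+60]
    a.append(cv2.resize(np.clip(cr*1.5,0,255).astype(np.uint8),(400,400),interpolation=cv2.INTER_CUBIC)); print(cr.shape,u,v)
cv2.imwrite("pics/c2.png",np.hstack(a)[:,:,::-1])
E
```

```text
174.45213962031494 159.60208046674032
(120, 120, 3) 174 159
330.28935054622144 165.1949679372182
(120, 120, 3) 330 165
```

View pics/c2.png

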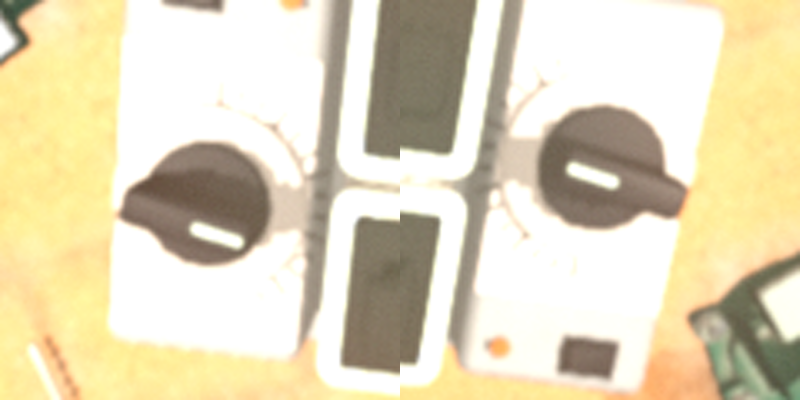

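The pair shows the timer disc at px (177,160) and (330,155) in the two images. The pointer mark runs (171,168)–(187,172) in wa and (320,155)–(335,160) in wb.

```bash
python3 - <<'E'
from h import *
for n,mk,dc in (("wa",[(171,168),(186.9,171.6)],(177,160.2)),("wb",[(320.1,155.4),(335.4,159.9)],(330,155.1))):
    img,M,k=load(n); w=ray(mk,M,k,.135); d=w[1]-w[0]
    print(n,"mark",w.round(4)[:,:2].tolist(),np.degrees(np.arctan2(d[1],d[0])).round(1),"disc",ray(dc,M,k,.106).round(4)[0,:2])
    g=img.max(2)
    for th in (80,100,120):
        m=(g<th).astype(np.uint8)*255; m=cv2.morphologyEx(m,cv2.MORPH_OPEN,np.ones((3,3)))
        cs,_=cv2.findContours(m,cv2.RETR_LIST,cv2.CHAIN_APPROX_NONE)
        for c in cs:
            w=ray(c.reshape(-1,2),M,k,.102)[:,:2]*1000
            (cx,cy),(p,q),t=cv2.minAreaRect(w.astype(np.float32))
            if 45<p<80 and 45<q<80: print(n,th,"flange",np.round((cx,cy,p,q,t),1))
    m=(g>150).astype(np.uint8)*255
    cs,h=cv2.findContours(m,cv2.RETR_CCOMP,cv2.CHAIN_APPROX_NONE)
    for c,hh in zip(cs,h[0]):
        w=ray(c.reshape(-1,2),M,k,.102)[:,:2]*1000
        (cx,cy),(p,q),t=cv2.minAreaRect(w.astype(np.float32))
        if 35<p<80 and 35<q<80: print(n,"in-white",hh[3]>=0,np.round((cx,cy,p,q,t),1))
E
```

```text
wa mark [[0.5353, -0.0381], [0.5393, -0.0211]] 76.8 disc [ 0.5323 -0.0379]
wa 100 flange [568.7  37.3  55.9  55.5  82.3]
wa 100 flange [500.9 126.8  56.5  55.9  82.4]
wa 100 flange [490.2  47.9  56.4  55.9  82.4]
wa 100 flange [ 458.5 -116.7   48.8   63.2   56.7]
wa 120 flange [568.7  37.3  57.1  56.6  82.4]
wa 120 flange [500.8 126.6  57.7  56.7  82.4]
wa 120 flange [490.1  47.8  57.4  56.7  82.2]
wa in-white True [ 656.2 -228.3   47.6   61.9   24.9]
wa in-white True [578.2 114.1  39.9  44.3  82.7]
wa in-white True [568.9  37.4  60.9  60.7  82.2]
wa in-white True [534.  -41.1  46.3  53.6  38.5]
wa in-white True [501.1 126.8  61.2  60.   82.3]
wa in-white True [490.5  48.   61.   60.   82.5]
wb mark [[0.5388, -0.0221], [0.5339, -0.0389]] -106.3 disc [ 0.534  -0.0397]
wb 100 flange [ 479.  -119.5   50.7   54.    39.3]
wb 100 flange [491.5  47.9  56.4  55.4  82.2]
wb 100 flange [502.2 126.7  56.8  55.7  82.5]
wb 100 flange [570.   37.1  56.6  55.9  82.6]
wb 120 flange [ 469.7 -120.    65.9   73.9   32.9]
wb 120 flange [491.5  47.9  57.4  56.4  82.3]
wb 120 flange [502.1 126.6  57.6  56.5  82.3]
wb 120 flange [570.1  37.   57.5  56.6  82.2]
wb in-white True [ 488.6 -234.8   37.8   36.7   85.9]
wb in-white True [491.4  48.1  61.1  60.2  82.2]
wb in-white True [501.9 126.8  61.4  60.4  82.3]
wb in-white True [569.9  37.4  61.1  60.2  82.2]
wb in-white True [581.  114.3  39.7  44.1  82.1]
```

Timer axis is about (0.533,−0.039), with the bar at 76.5°. Stopper centres are S1 (.5016,.1267), S2 (.4909,.0479), S4 (.5694,.0373), yaw −7.7°. Turning the timer now.

```bash
python3 - <<'E'
from h import *
P=np.array([.533,-.039]); y0=np.radians(-13.5)
manip.command_gripper(.05,25)
manip.move_to([*P,.20],ori(y0).as_rotvec())
manip.servo_line([*P,.131],rate=.08); print("F",manip.get_contact_force().round(1))
manip.command_gripper(0,25); print("w",manip.get_width(),manip.get_contact_force().round(1),manip.get_torque().round(3))
y=y0
for i in range(20):
    y+=.12; manip.move_to([*P,.131],ori(y).as_rotvec()); t=manip.get_torque()
    print(round(np.degrees(y-y0)),t.round(3),manip.get_contact_force().round(1),round(manip.get_width(),4))
    if abs(t[2])>.35: break
print(manip.get_time())
E
```

```text
F [-1.   0.5  0.1]
w 0.013347404656121062 [ 1.6 -0.5  4. ] [-0.042 -0.136  0.03 ]
7 [ 0.029 -0.017  0.097] [-0.2  0.2  5.1] 0.0134
14 [0.033 0.139 0.025] [-1.2  0.2  6.6] 0.0136
21 [-0.041  0.305  0.067] [-2.3  1.   7.6] 0.0137
28 [-0.057  0.428  0.081] [-3.6 -0.5  8.3] 0.0134
34 [-0.089  0.625  0.089] [-4.  -0.7  8.6] 0.0135
41 [-0.308  0.79   0.069] [-5.1 -2.   9.5] 0.0134
48 [-0.379  0.939  0.12 ] [-5.3 -2.5 10.5] 0.0131
55 [-0.603  1.037  0.017] [-6.3 -4.6 11.7] 0.0134
62 [-0.756  1.142  0.039] [-6.5 -4.3 12.3] 0.0136
69 [-1.01   1.323  0.005] [-7.9 -5.6 12.4] 0.0135
76 [-1.276  1.386 -0.01 ] [-8.8 -7.6 12.8] 0.0134
83 [-1.507  1.422  0.065] [-9.3 -8.9 13.8] 0.0134
89 [-1.776  1.539  0.013] [ -9.1 -10.3  13.8] 0.0131
96 [-2.092  1.524 -0.246] [ -9.  -13.5  13.9] 0.0132
103 [-2.148  1.795 -2.231] [-11.5 -13.4  16.5] 0.0136
14.8333
```

The torque jumped to −2.2 N·m at ~100°, so the timer is at its stop. Releasing, checking the timer in a picture, then pulling stopper 2.

```bash
cat >> h.py <<'E'
YAW=np.radians(-7.7)
S={1:(.5016,.1267),2:(.4909,.0479),4:(.5694,.0373)}
def pull(n,seq=((6,3.3),(-6,3.6),(10,5.8),(-12,7),(12,9.5),(-12,12.5),(12,15.5),(-12,18.5),(0,21)),zg=.126,grip=80):
    m=np.array(S[n]); R0=ori(YAW); ya=np.array([-np.sin(YAW),np.cos(YAW),0])
    manip.command_gripper(.055,grip); manip.move_to([*m,.20],R0.as_rotvec()); manip.servo_line([*m,zg],rate=.08)
    f0=np.array(manip.get_contact_force()); print("touch",f0.round(1))
    manip.command_gripper(0,grip); print("w",round(manip.get_width(),4),np.round(manip.get_contact_force()-f0,1))
    c=np.array([*m,.082]); p0=np.array([*m,zg]); last=p0; lt=0
    for th,h in seq:
        Q=R.from_rotvec(np.radians(th)*ya); p=c+Q.apply(p0-c)+[0,0,h/1000]
        t=max(abs(th-lt)/28,.1); manip.servo_line(p,(Q*R0).as_rotvec(),rate=np.linalg.norm(p-last)/t)
        print(th,h,"F",np.round(manip.get_contact_force()-f0,1),"w",round(manip.get_width(),4)); last=p;lt=th
    manip.servo_line([*m,.20],R0.as_rotvec(),rate=.08); manip.hold(.2)
    print("lifted",np.round(manip.get_contact_force()-f0,1),round(manip.get_width(),4),manip.get_time())
E
python3 - <<'E'
from h import *
p=manip.get_position(); manip.command_gripper(.04,25); manip.servo_line([p[0],p[1],.22],rate=.1)
manip.move_to([.53,.02,.36],ori(0).as_rotvec()); manip.hold(.2)
img,M,k=shot("wrist","wt")
px=(np.linalg.inv(M)@np.array([.533,-.039,.11,1]))[:3]; u=int(k[0]*px[0]/px[2]+k[2]); v=int(k[1]*px[1]/px[2]+k[3])
cv2.imwrite("pics/c3.png",cv2.resize(img[v-60:v+60,u-60:u+60],(400,400),interpolation=cv2.INTER_CUBIC)[:,:,::-1])
pull(2)
E
```

```text
touch [ 0.8 -0.8 -0.1]
w 0.0266 [-3.8  1.   7.5]
6 3.3 F [-5.   2.3  6.4] w 0.0265
-6 3.6 F [-3.6  2.3  2.7] w 0.0265
10 5.8 F [-3.4  0.7  6.9] w 0.0264
-12 7 F [-3.3  1.1  4.1] w 0.0263
12 9.5 F [-2.   1.5  5.3] w 0.0267
-12 12.5 F [-0.9  3.  -5.6] w 0.0265
12 15.5 F [-7.4  1.  19.5] w 0.0266
-12 18.5 F [-30.7   7.7  55.9] w 0.0268
0 21 F [-1.5  0.1 -0.5] w 0.0262
lifted [-0.1  0.4 -1. ] 0.0268 28.65
```

View pics/c3.png

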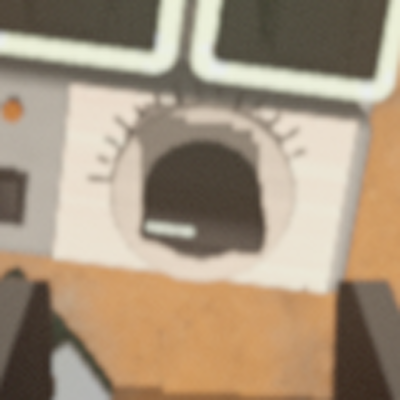

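The timer pointer now points left, at the zero end of the scale. Stopper 2 is out; forces never pulled up by more than ~6 N, and only the late swings pressed downward, so I'll use smaller angles there. Now I'll measure the stand and place stopper 2.

```bash
cat >> h.py <<'E'
def stand(save=None,xy=(.5,-.31),z=.40,yaw=np.radians(-3.6)):
    """four pocket centres (2x2 grid fit) and stand yaw, from the wrist camera; mount bias removed"""
    manip.move_to([*xy,z],ori(yaw).as_rotvec()); manip.hold(.25)
    img,M,k=shot("wrist",save); hsv=cv2.cvtColor(img,cv2.COLOR_RGB2HSV)
    m=((hsv[...,2]>190)&(hsv[...,1]<128)).astype(np.uint8)*255
    cs,h=cv2.findContours(m,cv2.RETR_CCOMP,cv2.CHAIN_APPROX_NONE); C=[];A=[]
    for c,hh in zip(cs,h[0]):
        if hh[3]<0 or len(c)<40: continue
        w=ray(c.reshape(-1,2),M,k,.038)[:,:2]
        (cx,cy),(p,q),t=cv2.minAreaRect((w*1000).astype(np.float32))
        if 58<p<78 and 58<q<78: C.append((cx/1000,cy/1000)); A.append((t+45)%90-45); print(" hole",np.round((cx,cy,p,q,A[-1]),1))
    C=np.array(C)
    if len(C)<3: return None
    a=np.radians(np.median(A)); 
    for _ in range(3):
        U=np.c_[np.cos(a),np.sin(a)].ravel(); V=np.array([-U[1],U[0]])
        L=np.c_[C@U,C@V]; mid=(L.max(0)+L.min(0))/2; s=np.sign(L-mid)
        # similarity fit without scale
        G=s*.043; Gc=G-G.mean(0); Cc=C-C.mean(0)
        a=np.arctan2((Gc[:,0]*Cc[:,1]-Gc[:,1]*Cc[:,0]).sum(),(Gc*Cc).sum())
    Rm=np.array([[np.cos(a),-np.sin(a)],[np.sin(a),np.cos(a)]]); o=C.mean(0)-Rm@G.mean(0)
    print(" resid mm",(1000*(C-o-G@Rm.T)).round(1).tolist())
    o=o-.0008*ori(yaw).as_matrix()[:2,0]
    P={(i,j):o+Rm@np.array([i*.043,j*.043]) for i in(-1,1) for j in(-1,1)}
    print(" stand",o.round(4),"yaw",np.degrees(a).round(2)); return P,a
def place(P,a,key,dz=.030):
    t=P[key]; q=ori(a).as_rotvec(); f0=np.array(manip.get_contact_force())
    manip.move_to([*t,.16],q); manip.servo_line([*t,.10],rate=.1); manip.hold(.2); f0=np.array(manip.get_contact_force())
    for z in (.088,.080,.074,.069,.065,.0625):
        manip.servo_line([*t,z-.030+dz],rate=.03); f=manip.get_contact_force()-f0; print(" z",z,f.round(1))
        if f[2]>12: break
    return f0
E
python3 - <<'E'
from h import *
p=manip.get_position(); manip.servo_line([p[0],p[1],.30],rate=.2)
P,a=stand("ws1")
f0=place(P,a,(1,-1))
print(manip.get_time(),manip.get_position())
E
```

```text
hole [ 582.6 -336.8   67.2   67.4   -3.5]
 hole [ 497.3 -331.6   67.2   67.6   -3.5]
 hole [ 587.9 -251.2   66.5   67.4   -3.5]
 hole [ 502.6 -245.9   66.5   67.6   -3.5]
 resid mm [[-0.3, 0.1], [0.3, 0.1], [-0.3, -0.1], [0.3, -0.1]]
 stand [ 0.5425 -0.2922] yaw -3.53
 z 0.088 [0.1 0.3 0. ]
 z 0.08 [ 1.   0.6 -0.1]
 z 0.074 [0.4 0.1 0.1]
 z 0.069 [0.8 0.4 0.9]
 z 0.065 [ 0.2  0.6 -0.3]
 z 0.0625 [ 1.   1.5 -0.2]
35.1083 [ 0.58274448 -0.3377155   0.06239648]
```

The stand had already been knocked ~45 mm, and the re-measurement caught it. The stopper went in with no contact. I'll lower it to touch, release, and take a picture.

```bash
cat >> h.py <<'E'
def release(f0):
    p=np.array(manip.get_position())
    for i in range(5):
        if manip.get_contact_force()[2]-f0[2]>2: break
        p[2]-=.0006; manip.servo_line(p,rate=.02)
    print(" rel z",p[2].round(4),(manip.get_contact_force()-f0).round(1))
    manip.command_gripper(.05,60); manip.servo_line([p[0],p[1],.14],rate=.12); manip.servo_line([p[0],p[1],.25],rate=.25)
E
python3 - <<'E'
from h import *
f=np.array(manip.get_contact_force()); f[2]+=.2; release(f)
P,a=stand("ws2"); print(manip.get_time())
E
```

```text
rel z 0.0618 [-3.1 -0.7  6.2]
 hole [ 497.3 -331.5   67.    68.    -3.6]
 hole [ 582.7 -336.    68.4   67.8   -3.5]
 hole [ 587.9 -250.9   67.5   68.    -3.6]
 hole [ 502.6 -245.5   67.5   67.6   -3.6]
 resid mm [[0.2, -0.1], [-0.3, 0.4], [-0.2, -0.3], [0.3, -0.1]]
 stand [ 0.5426 -0.2918] yaw -3.43
38.125
```

View pics/ws2.png

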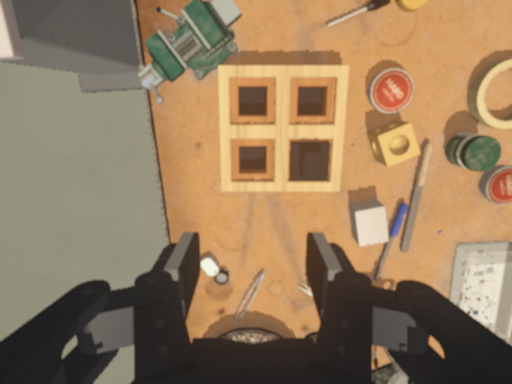

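Stopper 2 lies flush and square in its pocket at px (310,160), with the stand unmoved. On to stopper 4, with gentler late swings.

```bash
cat >> h.py <<'E'
SEQ=((6,3.3),(-6,3.6),(10,5.8),(-12,7),(12,9.5),(-10,12),(7,14.5),(-5,17),(0,19.5))
def cycle(n,key):
    pull(n,SEQ); p=manip.get_position()
    if manip.get_width()<.02: print("LOST"); return
    manip.servo_line([p[0],p[1],.30],rate=.2)
    r=stand(f"st{n}")
    if r is None: print("no stand"); return
    f0=place(*r,key)
    if manip.get_position()[2]>.064: print("STUCK"); return
    release(f0); print(manip.get_time())
E
python3 -c "
from h import *
cycle(4,(-1,-1))"
```

```text
touch [0.4 0.1 0.3]
w 0.0265 [-1.5 -0.2  5.4]
6 3.3 F [-6.2  0.3  7.2] w 0.0261
-6 3.6 F [-3.2 -0.8  5. ] w 0.0264
10 5.8 F [ 0.1 -0.6  4.6] w 0.0269
-12 7 F [-1.2 -0.2  6.2] w 0.0267
12 9.5 F [-1.3  0.5  4. ] w 0.0266
-10 12 F [ 0.4  0.2 -1.6] w 0.0264
7 14.5 F [-6.4  1.2 20.6] w 0.0263
-5 17 F [-13.2   3.5  33.3] w 0.0267
0 19.5 F [ 0.1  0.3 -1.2] w 0.0265
lifted [-1.1 -0.3 -1.2] 0.0264 48.525
 hole [ 582.5 -336.8   67.2   67.    -3.5]
 hole [ 497.2 -331.5   67.2   67.6   -3.5]
 hole [ 587.8 -251.2   66.4   67.5   -3.5]
 hole [ 502.6 -245.9   66.4   67.4   -3.5]
 resid mm [[-0.3, 0.2], [0.3, 0.1], [-0.3, -0.1], [0.3, -0.2]]
 stand [ 0.5425 -0.2921] yaw -3.54
 z 0.088 [ 0.1  0.3 -0.8]
 z 0.08 [-0.5 -0.4  0.9]
 z 0.074 [-1.2 -0.5  0.1]
 z 0.069 [-0.3 -0.3 -0.2]
 z 0.065 [-1.2  0.1 -1.1]
 z 0.0625 [-0.   0.3  0.3]
 rel z 0.0618 [-1.9  0.9  5.9]
56.9083
```

```bash
python3 - <<'E'
from h import *
cycle(1,(-1,1))
stand("ws5")
# pot heights: rims triangulated from two opposed wrist views
D={}
for s,n in ((1,"va"),(-1,"vb")):
    manip.move_to([.53,.07,.36],ori(s*np.pi/2).as_rotvec()); manip.hold(.25); D[n]=shot("wrist",n)
print(manip.get_time(),manip.get_width())
a=[cv2.resize(D[n][0],(400,300)) for n in D]
b=cv2.resize(cv2.imread("pics/ws5.png")[:,:,::-1],(400,300))
cv2.imwrite("pics/c4.png",np.vstack([np.hstack(a),np.hstack([b,b*0])])[:,:,::-1])
E
```

```text
touch [0.5 0.3 0.2]
w 0.0265 [-2.9 -0.   6.4]
6 3.3 F [-6.3  2.1  6.8] w 0.0268
-6 3.6 F [-2.  -0.1  2.1] w 0.0269
10 5.8 F [-1.9 -0.6  8.1] w 0.0264
-12 7 F [-2.6 -0.1  4.6] w 0.0265
12 9.5 F [-2.5 -0.4  6.3] w 0.0265
-10 12 F [-0.9 -1.  -2.2] w 0.0265
7 14.5 F [-2.9 -3.2 14.9] w 0.0262
-5 17 F [-1.8 -0.3 -3.5] w 0.0267
0 19.5 F [-0.5 -1.3 -1.1] w 0.0267
lifted [-0.3 -0.3 -1.8] 0.0264 67.5
 hole [ 582.8 -336.2   68.1   67.4   -1.9]
 hole [ 497.3 -331.    68.7   67.5   -3.5]
 hole [ 587.9 -251.4   66.5   67.6   -3.5]
 hole [ 502.5 -246.1   66.5   67.8   -3.5]
 resid mm [[-0.1, 0.5], [0.2, 0.5], [-0.3, -0.5], [0.2, -0.5]]
 stand [ 0.5426 -0.2919] yaw -3.49
 z 0.088 [ 0.9 -0.  -0.8]
 z 0.08 [ 0.2  0.2 -0.4]
 z 0.074 [ 0.2  0.5 -1.1]
 z 0.069 [1.4 0.2 0.1]
 z 0.065 [ 1.1  0.  -0. ]
 z 0.0625 [ 1.3  0.5 -0.3]
 rel z 0.0618 [-0.9  0.7  5.8]
76.175
 hole [ 582.7 -336.2   67.    67.6   -3.5]
 hole [ 497.2 -330.2   68.5   67.7   -3.5]
 hole [ 587.9 -251.    66.2   67.9   -3.6]
 hole [ 502.7 -244.3   68.9   67.7   -3.6]
 resid mm [[0.1, 0.0], [0.4, 0.2], [-0.6, -0.5], [0.0, 0.3]]
 stand [ 0.5426 -0.2912] yaw -3.9
81.8417 0.04986915339882765
```

View pics/c4.png

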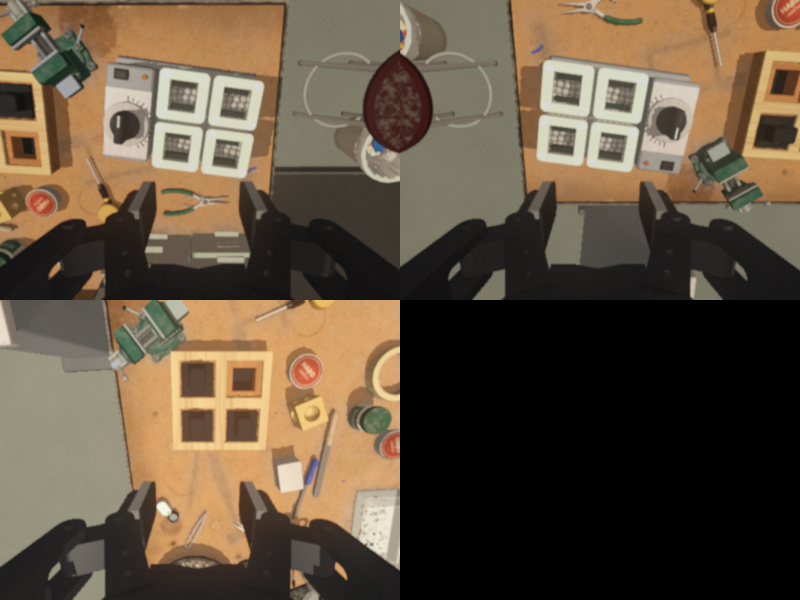

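All pots are open (top views), and three stoppers sit in the stand at px (197,378), (197,425) and (241,425) of the lower view. Now the numeric checks: pot heights by triangulating the mouths, and flange seating from black outlines.

```bash
python3 - <<'E'
from h import *
H={}
for n in ("va","vb"):
    img,M,k=load(n); m=(img.max(2)>150).astype(np.uint8)*255
    m=((img.min(2)>135)*255).astype(np.uint8)
    cs,h=cv2.findContours(m,cv2.RETR_LIST,cv2.CHAIN_APPROX_NONE)
    for c in cs:
        w=ray(c.reshape(-1,2),M,k,.096)[:,:2]*1000
        (cx,cy),(p,q),t=cv2.minAreaRect(w.astype(np.float32))
        if 36<p<85 and 36<q<85 and 440<cx<620 and 20<cy<145: print(n,np.round((cx,cy,p,q,t),1))
img,M,k=load("ws5")
for th in (60,75,90):
    m=((img.max(2)<th)*255).astype(np.uint8); m=cv2.morphologyEx(m,cv2.MORPH_OPEN,np.ones((3,3)))
    cs,h=cv2.findContours(m,cv2.RETR_EXTERNAL,cv2.CHAIN_APPROX_NONE)
    for c in cs:
        w=ray(c.reshape(-1,2),M,k,.038)[:,:2]*1000
        (cx,cy),(p,q),t=cv2.minAreaRect(w.astype(np.float32))
        if 40<p<80 and 40<q<80 and 440<cx<620: print(th,"blk",np.round((cx,cy,p,q,t),1))
E
```

```text
va [580.4 115.8  42.8  47.3  82.4]
va [569.8  36.8  43.   47.2  82.1]
va [580.7 115.9  75.9  75.8  82.3]
va [570.   37.   76.9  75.6  82.3]
va [501.2 126.5  42.5  46.9  82.3]
va [490.6  47.5  42.7  47.   82.6]
va [501.4 126.5  75.5  75.9  82.6]
va [491.   47.7  76.   76.4  82.6]
vb [490.8  47.4  43.   46.9  82.2]
vb [501.5 126.4  42.7  47.   82.2]
vb [570.   36.8  42.7  46.6  82.2]
vb [580.6 115.8  42.6  46.6  82.2]
```

```bash
python3 -c "
from h import *
print(manip.get_contact_force().round(1),manip.get_time(),manip.sign_off())"
```

```text
the job is handed in; nothing more can be done
[-0.2 -0.2  0.1] 81.8417 None
```

I turned the timer back to its zero stop, seated the three stoppers present (pot 3 was already open) in the stand, left the pots down in their nests, and handed the job in at 81.8 s; sign-off returned no verdict.

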